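Bring the swinging goods tray over the receiving tray

TASK

Take the trolley by its grip block and draw the hanging steel tray off the stack of ledgers, run it along the overhead rail, and stop it centred over the shallow plywood receiving tray. The tray swings freely and hardly settles by itself: calm the swing by moving the trolley, never by touching the tray or its tins and without tipping them steeply, and once it has hung practically still there for a few seconds let go of the trolley and leave it hanging still. Leave the ledgers and the other things on the counter where they are.

Things in the scene. Friction and masses are not known exactly. Their poses are not given: they have to be found in the camera images.
- rail: Aluminium rail, 20 mm square, 1260 mm long, its top 285 mm above the counter, on two dark posts 1240 mm apart. Fixed. Origin on the counter under the rail's middle; the rail runs along its y axis; z up. The ledgers stand at its +y end.
- grip (a point): Grip point of the trolley, in the upright black grip block on top of the grey trolley: block 30 mm along the rail, 40 mm across it, 48 mm tall; its top is 345 mm and its foot (on the trolley's saddle) 297 mm above the counter, this point 325 mm. Straight above the tray's pivot. Axes as the rail's.
- trolley (a joint): Position of the trolley along the rail, m: starts near 0, the end stop on the ledgers' side, and grows as it runs along the rail's -y direction, away from the ledgers; the other end stop is at 0.47. About 0.5 kg, runs with 1.5 N of friction and stays where it is left.
- hanger (a joint): Swing angle of the tray on its pivot, rad; 0 = level. Positive: the ledgers' end is up and the load displaced towards rail +y. Starts at +0.2 to +0.35, propped on the ledgers; drawn off, it swings freely along the rail, period about 1.25 s, decay time over a minute, like a simple pendulum 390 mm long hung from the trolley. Beyond 0.4 either way the tins would fall.
- tray: Steel tray 380 mm along the rail, 140 mm across, rim 25 mm, hung by two bent bars from a pivot 95 mm above its underside and 190 mm above the counter; hanging level its underside is 95 mm up. About 0.28 kg, with two green tins fixed on it (84 mm wide, 100 mm tall, 140 mm either side of the middle, together 0.46 kg, varies). Origin: middle of its underside; y along the rail.
- tray_mid (a point): Middle of the tray's underside (the point that must come over the receiving tray's middle).
- receiver: Shallow open plywood tray fixed on the counter under the rail, 300 mm along the rail, 220 mm across it, 30 mm high. Origin: centre of its underside; y along the rail.
- ledgers: Stack of four ledgers, 280 mm across the rail, 200 mm along it, 140 mm high, about 4 kg, under the rail's +y end; one end of the tray rests on its top edge at the start and drops off it when the trolley has run to about 40 to 65 mm; from 100 mm on the tray swings clear of it. Origin: centre of its underside.
- flask: Steel vacuum flask, 72 mm wide, 210 mm tall, beyond the rail. Bystander. Origin: centre of its underside.
- mug: Red mug, 80 mm wide, 90 mm tall, on the robot's side of the rail. Bystander. Origin: centre of its underside.
- calculator: Grey desk calculator, 150 x 110 x 24 mm, on the robot's side of the rail. Bystander. Origin: centre of its underside.

How it is judged:
On the way, in this order (a step that is already met when the one before it is completed fails the run):
1. the tray is drawn off the ledgers (value of joint trolley above 0.09 m and contact force between tray and ledgers below 0.05 N), for 0.1 s.
2. the tray hangs still over the receiving tray for 3 s (centre within 25 mm, swing within 0.05 rad) (horizontal distance between tray_mid and receiver below 0.025 m and value of joint hanger between -0.05 and 0.05 rad), for 3 s.
At the end, for the whole second after the job is handed in: The trolley is let go; the tray's middle is within 25 mm of the receiving tray's middle seen from above, its swing stays within 0.05 rad either way and its speed under 0.06 m/s, nothing touches it, and the ledgers are within 30 mm of where they were (all of step 2 and linear speed of tray below 0.06 m/s and contact force between tray and anything else below 0.05 N and distance of ledgers from where it was at the start of the episode below 0.03 m).
It fails at once if the robot touches the tray or its tins (contact force between the arm and tray above 0.3 N).
It fails at once if the tray tips more than 0.4 rad (value of joint hanger above 0.4 rad or value of joint hanger below -0.4 rad).
It fails at once if the ledgers are shoved (distance of ledgers from where it was at the start of the episode above 0.03 m).
It fails at once if a bystander is disturbed (distance of any of flask, mug, calculator from where it was at the start of the episode above 0.025 m).
It also fails if it takes over 45 s, if anything falls off the work surface, if the arm or the gripper's body presses on something with over 40 N, if the wrist force passes 120 N, or if a joint passes its speed limit or range.

ROBOT

A 6-joint arm with a two-finger parallel gripper is mounted at the origin on the work surface. World frame = base frame: x ahead of the robot, y to its left, z up, the work surface at z = 0. Lengths are in m, angles in rad, forces in N, time in s.
With the tool pointing down it reaches from about 0.275 to 0.825 m from the base axis. Payload 4.9 kg.
Tool frame: the origin (TCP) lies on the mounting face of the last link; the fingertips stand 173 mm ahead of it and the grasp point (between the pads) lies 155 mm ahead of it (robot.tips_ahead is the distance from the TCP to the fingertips, in m); z points along the fingers, y is the line along which they close (so a half turn about z gives the same grasp; the last joint's range is limited). The gripper opens to 85 mm and grips with 20 to 120 N. Pads are 22 mm wide; open, the fingers measure 114 mm over their backs; the gripper's body (76 mm by 85 mm) begins 54 mm behind the grasp point. The pads swing forward as they close: fully open they stand 13 mm farther back than shut.
Start: joints at [1.015, 0.326, -0.193, 1.052, 0, 1.437], TCP at [0.225, 0.502, 0.405] pointing down, gripper open.
Joint ranges: [-2.65, 2.65], [-0.97, 1.79], [-1.3, 1.35], [-1.93, 2.1], [-1.47, 1.37], [-3.14, 3.14]. Speed limits (rad/s): [2.57, 2.57, 3.14, 3.14, 3.14, 3.14].

INTERFACE

Orientations are given as [roll, pitch, yaw] about the fixed x, y, z axes, in that order (R = Rz(yaw) Ry(pitch) Rx(roll)).
In Python, from rig import robot gives the robot as it stands.
- The arm moves only by the tool play_rows, never from a script. Its argument "increments" is text: rows parted by semicolons, each of 4 numbers parted by spaces: the shift along the world's x, y, z in cm, then the turn about the world's z in degrees. A call has exactly 5 rows; each row is the pose to reach, as a shift and turn from the pose commanded when the call began; what a row does not reach only later rows make up. A row lasts 1/8 s, in which the tool goes at most 62.5 mm and 10.7 degrees, less where a joint would pass 70% of its speed; a pose out of reach is approached as far as the arm can. A call with a gripper value outside its range is refused whole. "claw" is the finger opening in cm, from 0 to 8.54, set as the call begins (left out, the last holds). The fingers move at their own pace and stop on an object; the grip force is fixed at half the most. Time passes only in rows, so rows that repeat a pose let the fingers close, or fill a call up. It gives the time, the measured TCP pose, the force, the opening and the grip force at its end, in the units of the state.
- robot.state(): the state, without advancing time (a new reading comes with each control period).
- robot.get_image(name): name is "side" or "top"; returns the picture (420x560x3 uint8, red, green, blue); there is no depth.
- robot.get_calibration(name): a dict with "intrinsics" (3x3 intrinsics, pixels), "R" (3x3) and "t" (3): a world point X has camera coordinates R X + t. Camera axes: x right, y down, z forward; pixel columns grow to the right and rows downward; lengths in m; the calibration is good to about 2 mm. A picture is of the moment at which its call begins. get_calibration takes no time and is no camera call.
- robot.hand_in(): hands the job in; it is judged then, once.
The state is a dict: "clock": time; "joint_positions": joint angles; "joint_vel": joint speeds; "tau": joint torques, N m; "tool_pos": TCP position; "orientation": TCP orientation; "wrist_force": force on the tool from outside, world axes, zero at the start; "ft_torque": the same for the moment, N m; "opening": finger opening in m; "finger_force": force on a finger pad.
Only numpy, scipy, OpenCV 4.12 (cv2) and the standard library are available. Lean on these libraries where they do the work, as an engineer would, in place of code of your own. Each camera call takes 0.05 s, during which the arm holds its last target. There are 200 camera calls.

## Working session

There is one attempt and no reset: what is moved stays moved. The work goes in short steps, Python scripts to look and compute and a tool call to move; the robot and the scene stay as the last step left them, time stands still between calls to the robot, and variables do not carry over. Pictures are saved under pics/ and viewed, at most 10 in all, crops included, and the job is handed in when it is done.

Besides the shell and the picture viewer there is one more tool, called after "Request:" by a JSON object that holds its "fn" and its "kwargs". play_rows: Moves the arm, as the interface text tells. Its arguments: {"type":"object","properties":{"increments":{"type":"string"},"claw":{"type":"number"}},"required":["increments"]}

```bash
mkdir -p pics; ls; python3 - <<'E'
from rig import robot
import cv2,numpy as np
for n in("side","top"):
    cv2.imwrite(f"pics/{n}0.png",robot.get_image(n)[:,:,::-1])
    c=robot.get_calibration(n);print(n,np.round(c["intrinsics"],1).tolist(),np.round(c["R"],3).tolist(),np.round(c["t"],3).tolist())
s=robot.state();print(s)
E
```

```text
pics
side [[487.0, 0.0, 281.7], [0.0, 487.0, 216.5], [0.0, 0.0, 1.0]] [[0.92, -0.392, -0.007], [-0.29, -0.667, -0.686], [0.264, 0.633, -0.727]] [-0.491, 0.346, 1.302]
top [[440.3, 0.0, 281.4], [0.0, 440.3, 209.1], [0.0, 0.0, 1.0]] [[0.001, -1.0, 0.019], [-0.992, -0.003, -0.127], [0.127, -0.018, -0.992]] [0.056, 0.563, 1.396]
{'clock': 0.1, 'joint_positions': array([ 1.01482834e+00,  3.26870549e-01, -1.93489745e-01,  1.05200435e+00,
        2.99792727e-05,  1.43657302e+00]), 'joint_vel': array([-0.00061777, -0.00306277,  0.00321356, -0.00169511, -0.00122623,
        0.00042913]), 'tau': array([ 1.11426205e-03, -4.44238007e+01,  2.63038856e+01,  7.89957354e-03,
       -8.19747743e-05, -6.57775360e-06]), 'tool_pos': array([0.22500544, 0.50158857, 0.40397728]), 'orientation': array([-3.14004246e+00, -2.39582185e-04,  2.71984776e+00]), 'wrist_force': array([ 0.17405407, -0.84798212,  0.86863147]), 'ft_torque': array([-0.00484999,  0.01845626, -0.06096301]), 'finger_force': 0.0, 'opening': 0.08561577038663218}
```

View pics/side0.png

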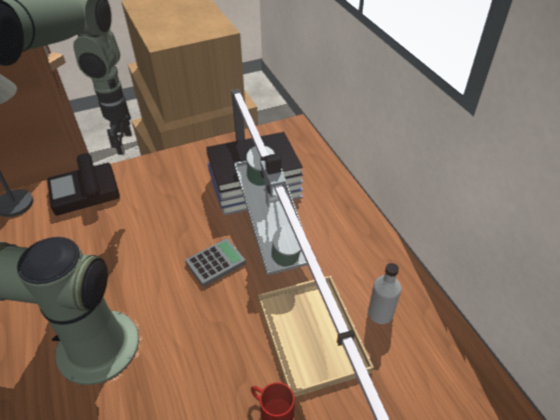

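View pics/top0.png

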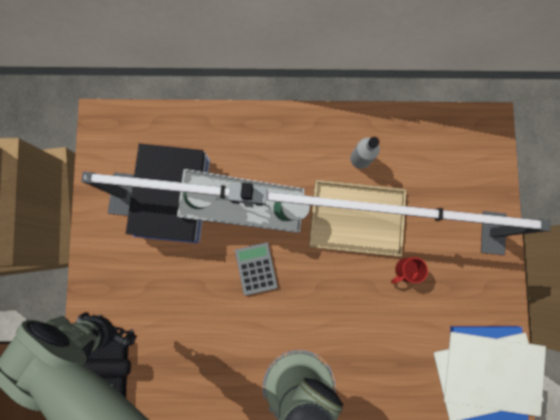

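```bash
cat > h.py <<'E'
import cv2,numpy as np
from rig import robot
def ray(n,px,z):
    c=robot.get_calibration(n);R,t,K=map(np.array,(c["R"],c["t"],c["intrinsics"]))
    px=np.atleast_2d(px).astype(float);d=np.c_[px,np.ones(len(px))]@np.linalg.inv(K).T@R
    o=-R.T@t;return o+d*((z-o[2])/d[:,2:3])
def blob(m,x0,x1,y0,y1):
    k=np.zeros(m.shape,np.uint8);k[y0:y1,x0:x1]=m[y0:y1,x0:x1];return k
E
python3 - <<'E'
from h import *
im=cv2.imread("pics/top0.png").astype(int);B,G,R=im[...,0],im[...,1],im[...,2]
w=blob(((im.min(2)>215)*255).astype(np.uint8),85,545,170,232)
P=[]
for x in list(range(110,215,5))+list(range(260,430,5))+list(range(450,530,5)):
    y=np.flatnonzero(w[:,x]); 
    if 4<len(y)<14: P.append((x,y.mean()))
X=ray("top",P,.285)
vx,vy,x0,y0=cv2.fitLine(X[:,:2].astype(np.float32),cv2.DIST_HUBER,0,.01,.01).ravel()
print("rail",vx,vy,x0,y0,"n",len(P),"res",np.abs((X[:,0]-x0)*vy-(X[:,1]-y0)*vx).max())
xs=np.flatnonzero(w.any(0));print("rail cols",xs.min(),xs.max())
d=blob(((im.max(2)<60)*255).astype(np.uint8),215,262,178,206)
n,l,s,c=cv2.connectedComponentsWithStats(d)
print(s[1:].tolist(),c[1:].tolist())
for q in c[1:]:print(ray("top",q,.345)[0],ray("top",q,.325)[0])
m=(R>170)&(G>140)&(B>80)&(R-B>30)
m=blob((m*255).astype(np.uint8),305,415,175,262)
k=np.concatenate(cv2.findContours(cv2.morphologyEx(m,cv2.MORPH_OPEN,np.ones((3,3))),0,2)[0])
r=cv2.minAreaRect(cv2.convexHull(k));b=cv2.boxPoints(r);print("recv",r,b.tolist())
Y=ray("top",b,.015);print(Y,Y.mean(0),np.linalg.norm(Y-np.roll(Y,1,0),axis=1))
print(ray("top",[(372,144),(410,270),(257,269)],.1))
v=cv2.resize(cv2.imread("pics/top0.png")[165:265,170:430],None,fx=3,fy=3,interpolation=2);cv2.imwrite("pics/crop.png",v)
E
```

```text
rail 0.102199696 0.9947639 0.54731727 -0.10770803 n 6 res 0.0008676639529285966
rail cols 93 516
[[242, 184, 11, 16, 157], [221, 187, 3, 11, 19], [233, 201, 5, 2, 6], [258, 204, 3, 1, 3]] [[246.84713375796179, 191.47770700636943], [222.10526315789474, 192.78947368421052], [234.83333333333334, 201.66666666666666], [259.0, 204.0]]
[0.56809495 0.15051284 0.345     ] [0.57147287 0.15172913 0.325     ]
[0.56447754 0.21341515 0.345     ] [0.56779026 0.21576515 0.325     ]
[0.54173743 0.18073579 0.345     ] [0.5446403  0.18249679 0.325     ]
[0.53594145 0.1193126  0.345     ] [0.53873986 0.11996656 0.325     ]
recv ((360.4356994628906, 217.60028076171875), (87.6412582397461, 56.2139778137207), 6.115502834320068) [[313.8701171875, 240.87896728515625], [319.8587646484375, 184.98489379882812], [407.00128173828125, 194.32159423828125], [401.01263427734375, 250.21566772460938]]
[[ 0.4608601  -0.05011628  0.015     ]
 [ 0.64660705 -0.07171417  0.015     ]
 [ 0.61619497 -0.36204917  0.015     ]
 [ 0.43076157 -0.3356632   0.015     ]] [ 0.53860592 -0.2048857   0.015     ] [0.28712883 0.18699839 0.29192346 0.18730126]
[[ 0.76369268 -0.22983521  0.1       ]
 [ 0.3674199  -0.33656838  0.1       ]
 [ 0.37027942  0.13201583  0.1       ]]
```

View pics/crop.png

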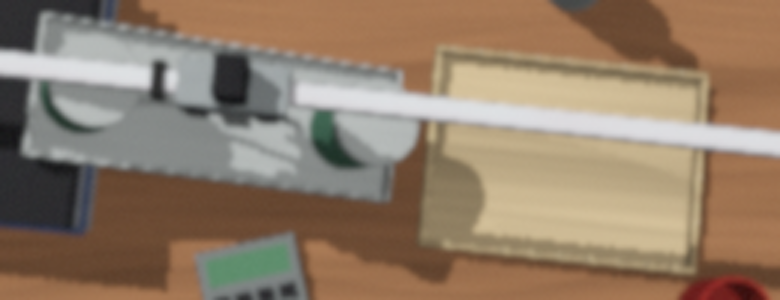

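```bash
python3 - <<'E'
from h import *
im=cv2.imread("pics/top0.png").astype(int)
g=im.min(2);P=[]
for x in list(range(100,180,4))+list(range(320,430,4))+list(range(450,535,4)):
    yc=178+(x-88)*48/457;a=int(yc)-9
    y=np.flatnonzero(g[a:a+19,x]>175)
    if 4<=len(y)<=12 and np.ptp(y)<12:P.append((x,a+y.mean()))
X=ray("top",P,.285)
vx,vy,x0,y0=cv2.fitLine(X[:,:2].astype(np.float32),cv2.DIST_HUBER,0,.01,.01).ravel()
e=(X[:,0]-x0)*vy-(X[:,1]-y0)*vx
print("rail",vx,vy,x0,y0,len(P),e.std(),abs(e).max())
ends=ray("top",[(88,178.),(545,226)],.285);print(ends,np.linalg.norm(ends[0]-ends[1]))
c=np.array([(437,45),(709,72),(694,274),(420,243)])/3+[170,165]
Y=np.array([ray("top",q,z)[0] for q,z in zip(c,(.015,.03,.015,0.))]);print(Y,Y.mean(0),np.linalg.norm(Y-np.roll(Y,1,0),axis=1))
u=np.array([vx,vy]);p=np.array([x0,y0]);r=Y.mean(0)[:2]
s=(r-p)@u;print("target on rail",p+s*u,"lateral",np.linalg.norm(r-p-s*u))
b=np.array([.5715,.152]);print("block along",(b-p)@u,"pt",p+((b-p)@u)*u,"travel",((b-p)@u)-s, "yaw",np.degrees(np.arctan2(-vx,vy)))
# side-view check of receiver
S=cv2.imread("pics/side0.png").astype(int)
print("side receiver",ray("side",[(260,292),(327,276),(371,358),(302,392)],.03).mean(0))
E
```

```text
rail 0.101891726 0.9947955 0.5493581 -0.078426175 70 0.0005960864750823162 0.0015777928315022993
[[ 0.61328008  0.57985721  0.285     ]
 [ 0.48686735 -0.6495956   0.285     ]] 1.2359346231883663
[[ 0.66340821 -0.05790624  0.015     ]
 [ 0.6315163  -0.3558348   0.03      ]
 [ 0.41083761 -0.33603553  0.015     ]
 [ 0.4447927  -0.0385617   0.        ]] [ 0.53763871 -0.19708457  0.015     ] [0.21998171 0.30000587 0.22207228 0.29978096]
target on rail [ 0.53720907 -0.19704056] lateral 0.0004318782460040433
block along 0.23148299548417256 pt [0.57294433 0.15185207] travel 0.3507179421050358 yaw -5.8481145
side receiver [ 0.54712492 -0.1894144   0.03      ]
```

Request:
{"fn": "play_rows", "kwargs": {"increments": "4 -4 3 4; 8 -8 7 8; 12 -12 11 12; 16 -16 14 16; 20 -20 15 18.3", "claw": 8.5}}

```text
clock: 0.72
tool_pos: [0.4187, 0.308, 0.5537]
orientation: [3.14, 0.002, 3.042]
wrist_force: [0.4, 0.5, -0.0]
opening: 0.0846
finger_force: 0.0
```

Request:
{"fn": "play_rows", "kwargs": {"increments": "4 -4 0 0; 8 -8 0 0; 12 -12 0 0; 14.8 -15 0 0; 14.8 -15 0 0"}}

```text
clock: 1.35
tool_pos: [0.5675, 0.1569, 0.5506]
orientation: [-3.141, -0.002, 3.035]
wrist_force: [-0.1, 1.3, -0.1]
opening: 0.0847
finger_force: 0.0
```

```bash
python3 - <<'E'
from h import *
cv2.imwrite("pics/side1.png",robot.get_image("side")[:,:,::-1])
s=robot.state();print(s["clock"],s["tool_pos"],s["orientation"],s["wrist_force"])
E
```

```text
1.4 [0.56649906 0.1581251  0.55095011] [-3.14141986e+00 -2.00101033e-03  3.03678293e+00] [0.50727386 0.2637588  0.26134818]
```

View pics/side1.png

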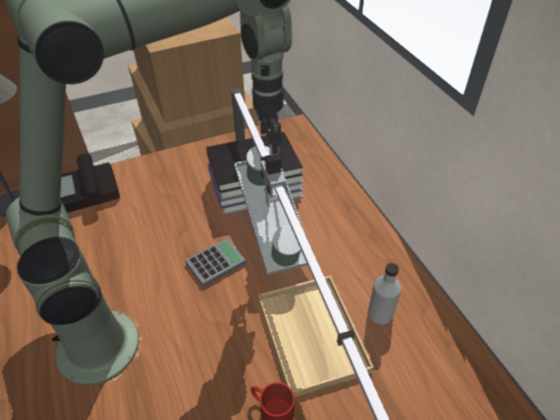

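Request:
{"fn": "play_rows", "kwargs": {"increments": "0 0 0 0; 0 0 -1 0; 0 0 -2 0; 0 0 -3 0; 0 0 -3 0"}}

```text
clock: 2.02
tool_pos: [0.5654, 0.1593, 0.5208]
orientation: [-3.141, -0.002, 3.04]
wrist_force: [-0.3, 0.5, 0.4]
opening: 0.0849
finger_force: 0.0
```

Request:
{"fn": "play_rows", "kwargs": {"increments": "0.7 -0.7 0 0; 0.7 -0.7 -2 0; 0.7 -0.7 -4 0; 0.7 -0.7 -4 0; 0.7 -0.7 -4 0"}}

```text
clock: 2.65
tool_pos: [0.5733, 0.1519, 0.483]
orientation: [3.141, 0.001, 3.039]
wrist_force: [0.9, 0.1, 0.8]
opening: 0.0847
finger_force: 0.0
```

Request:
{"fn": "play_rows", "kwargs": {"increments": "0 0 0 0; 0 0 0 0; 0 0 0 0; 0 0 0 0; 0 0 0 0", "claw": 2.0}}

```text
clock: 3.28
tool_pos: [0.5728, 0.1523, 0.4825]
orientation: [3.141, 0.001, 3.039]
wrist_force: [-0.1, 0.5, 3.4]
opening: 0.0293
finger_force: 61.4
```

```bash
python3 - <<'E'
from h import *
cv2.imwrite("pics/top1.png",robot.get_image("top")[:,:,::-1])
cv2.imwrite("pics/side2.png",robot.get_image("side")[:,:,::-1])
s=robot.state();print(s)
# rigid-body sim of the pull-off
def sim(rows,th0,srel,lag=.0):
    w2,l=9.81/.39,.39;dt=1e-3
    ths=np.linspace(.15,.4,2000);u=(.095*np.cos(ths)-.05)/np.sin(ths);d=u*np.cos(ths)+.095*np.sin(ths)
    drel=np.interp(-.19,-u,d);  
    tt=np.arange(len(rows)+1)*.125;s=np.interp(np.arange(0,tt[-1]+2,dt),tt,np.r_[0,rows])
    k=np.hanning(100);s=np.convolve(np.r_[np.zeros(100),s],k/k.sum())[50:50+len(s)+50]
    a=np.gradient(np.gradient(s,dt),dt);th=None;v=0;out=[]
    for i in range(len(s)):
        c=np.interp(-(drel-srel+s[i]),-d[::1],ths) if 0 else np.interp(drel-srel+s[i],d[::-1],ths[::-1])
        if s[i]>=srel:c=-9
        if th is None:th=c
        v+=dt*(-w2*np.sin(th)+a[i]/l*np.cos(th));n=th+dt*v
        if n<c:v=(c-th)/dt if abs(c-th)<.01 else 0;n=c
        th=n;out.append(th)
    return np.array(out),v
for rows in ([.01,.02,.035,.05,.065,.08,.095,.11,.12,.12],[.01,.03,.05,.07,.09,.12,.14,.16,.16,.16],[.01,.025,.04,.055,.07,.1,.14,.18,.205,.22,.22]):
    for sr in(.04,.05,.065):
        o,v=sim(rows,0,sr);T=1.253;print(sr,"start %.2f max %.2f min %.2f late amp %.2f"%(o[0],o.max(),o.min(),abs(o[-1250:]).max()))
E
```

```text
{'clock': 3.375, 'joint_positions': array([1.35239296e-01, 3.72060539e-01, 7.23469856e-02, 1.27023820e+00,
       2.90532702e-04, 2.37564103e-01]), 'joint_vel': array([-0.00084634,  0.00153584, -0.00121568, -0.00095415, -0.00032306,
       -0.00048372]), 'tau': array([-3.89493629e-01, -4.55794072e+01,  2.62854660e+01, -3.15915355e-01,
       -2.42199004e-01, -1.04207190e-02]), 'tool_pos': array([0.57279639, 0.15225673, 0.48255802]), 'orientation': array([3.14111152e+00, 7.52476933e-04, 3.03926779e+00]), 'wrist_force': array([-0.91635148,  0.30251857,  4.96364905]), 'ft_torque': array([ 0.17586575,  0.17706688, -0.04072919]), 'finger_force': 61.48463845252991, 'opening': 0.029144114491585698}
0.04 start 0.29 max 0.29 min -0.23 late amp 0.22
0.05 start 0.31 max 0.31 min -0.24 late amp 0.24
0.065 start 0.35 max 0.35 min -0.27 late amp 0.27
0.04 start 0.29 max 0.29 min -0.22 late amp 0.20
0.05 start 0.31 max 0.31 min -0.24 late amp 0.24
0.065 start 0.35 max 0.35 min -0.28 late amp 0.28
0.04 start 0.29 max 0.29 min -0.14 late amp 0.10
0.05 start 0.31 max 0.31 min -0.19 late amp 0.19
0.065 start 0.35 max 0.35 min -0.30 late amp 0.30
```

View pics/side2.png

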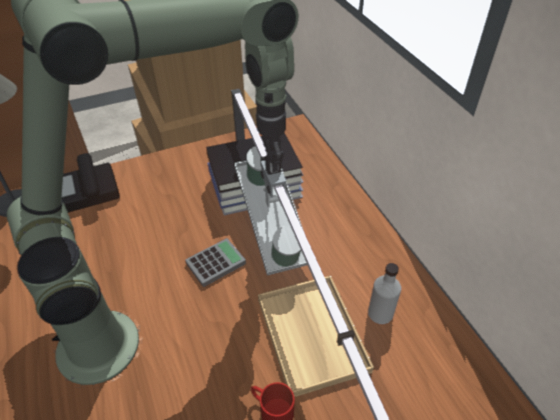

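Request:
{"fn": "play_rows", "kwargs": {"increments": "-0.1 -1 0 0; -0.2 -2 0 0; -0.36 -3.48 0 0; -0.51 -4.97 0 0; -0.66 -6.47 0 0"}}

```text
clock: 4.0
tool_pos: [0.5661, 0.0869, 0.4825]
orientation: [3.141, 0.001, 3.039]
wrist_force: [-1.0, 2.2, 4.8]
opening: 0.029
finger_force: 61.8
```

Request:
{"fn": "play_rows", "kwargs": {"increments": "-0.2 -1.99 0 0; -0.41 -3.98 0 0; -0.61 -5.97 0 0; -0.82 -7.96 0 0; -0.87 -8.46 0 0"}}

```text
clock: 4.62
tool_pos: [0.5573, 0.0014, 0.4825]
orientation: [3.141, 0.001, 3.038]
wrist_force: [0.5, 2.0, 6.2]
opening: 0.0294
finger_force: 61.9
```

```bash
cat > meas.py <<'E'
import sys,json
from h import *
from scipy.optimize import least_squares
U=np.array([.1019,.9948,0])
c=robot.get_calibration("side");Rc,tc,K=map(np.array,(c["R"],c["t"],c["intrinsics"]))
def px(X):
    p=K@(Rc@X+tc);return p[:2]/p[2]
def tin(piv,th,y=-.14,z=-.045):
    return px(piv+U*(y*np.cos(th)-z*np.sin(th))+np.array([0,0,y*np.sin(th)+z*np.cos(th)]))
def run(n,w=None,save=None):
    T,C,A=[],[],[]
    for i in range(n):
        T.append(robot.state()["clock"]);im=robot.get_image("side").astype(int);s=robot.state()
        piv=np.r_[s["tool_pos"][:2],.19];q=tin(piv,0)
        g=((im[...,1]-im[...,0]>6)&(im[...,1]-im[...,2]>-2)).astype(np.uint8)
        x,y=np.round(q).astype(int);x0,x1,y0,y1=max(x-45,0),min(x+45,560),max(y-45,0),min(y+45,420)
        k,l,st,ce=cv2.connectedComponentsWithStats(blob(g,x0,x1,y0,y1))
        b=1+np.argmax(st[1:,4]);C.append(ce[b]);A.append(int(st[b,4]))
    if save:
        v=im[...,::-1].copy().astype(np.uint8);cv2.circle(v,tuple(np.round(C[-1]).astype(int)),3,(0,0,255),1);cv2.circle(v,(x,y),3,(255,0,0),1);cv2.imwrite(save,v)
    T,C=np.array(T),np.array(C)
    J=(tin(piv,.1)-tin(piv,-.1))/.2
    m=(C-q)@J/(J@J)
    f=lambda p:p[0]*np.cos(p[3]*(T-T[-1]))+p[1]*np.sin(p[3]*(T-T[-1]))+p[2]-m
    best=min((least_squares(f,[a,b,m.mean(),5.015],bounds=([-1,-1,-2,4.8],[1,1,2,5.2]),loss="soft_l1",f_scale=.02) for a,b in((.2,.1),(-.2,.1))),key=lambda r:r.cost)
    p=best.x
    print("areas",A[0],min(A),max(A),"J",J.round(1),"series",m.round(3).tolist())
    print("amp %.3f off %.3f w %.3f res %.4f"%(np.hypot(p[0],p[1]),p[2],p[3],np.std(best.fun)))
    s=robot.state();e=s["clock"]-T[-1]
    th=p[0]*np.cos(p[3]*e)+p[1]*np.sin(p[3]*e);om=p[3]*(-p[0]*np.sin(p[3]*e)+p[1]*np.cos(p[3]*e))
    sp=(np.array([.5728,.1523])-s["tool_pos"][:2])@U[:2]
    print("now clock %.3f th %.3f om %.3f s %.4f tool"%(s["clock"],th,om,sp),s["tool_pos"].round(4),"force",s["finger_force"])
if __name__=="__main__":run(int(sys.argv[1]),save=sys.argv[2] if len(sys.argv)>2 else None)
E
python3 meas.py 26 pics/m0.png
```

```text
areas 604 361 608 J [-7.3 17.8] series [0.261, 0.305, 0.349, 0.41, 0.471, 0.534, 0.589, 0.638, 0.685, 0.711, 0.737, 0.741, 0.74, 0.735, 0.713, 0.68, 0.64, 0.594, 0.534, 0.469, 0.412, 0.348, 0.3, 0.261, 0.238, 0.241]
amp 0.252 off 0.511 w 4.800 res 0.0142
now clock 5.925 th -0.238 om 0.404 s 0.1510 tool [0.5574 0.0021 0.4825] force 61.87953472137451
```

View pics/m0.png

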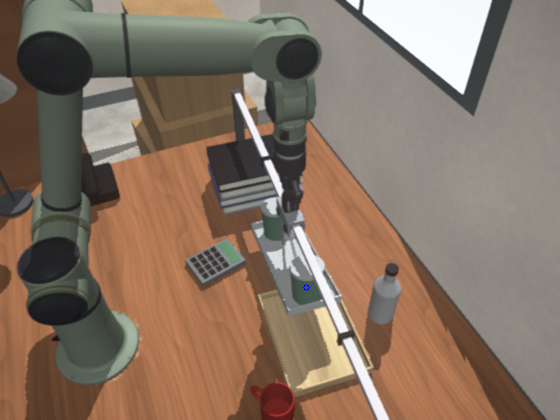

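```bash
sed -i 's/y=-.14,z=-.045/y=.14,z=-.045/' meas.py; python3 meas.py 27 pics/m1.png
```

```text
areas 415 288 438 J [ -5.2 -43.3] series [-0.34, -0.322, -0.294, -0.26, -0.219, -0.183, -0.139, -0.104, -0.073, -0.054, -0.033, -0.026, -0.03, -0.041, -0.057, -0.084, -0.117, -0.154, -0.198, -0.233, -0.269, -0.304, -0.327, -0.345, -0.352, -0.35, -0.332]
amp 0.163 off -0.188 w 4.859 res 0.0024
now clock 7.275 th -0.128 om 0.491 s 0.1510 tool [0.5574 0.0021 0.4825] force 61.880046129226685
```

View pics/m1.png

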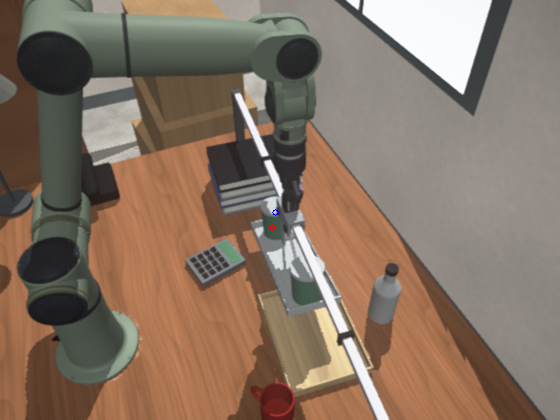

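```bash
cat > plan.py <<'E'
import sys,numpy as np
from scipy.optimize import minimize
# args: th om ds(cm) nrows [w]
th,om,ds,n=float(sys.argv[1]),float(sys.argv[2]),float(sys.argv[3])/100,int(sys.argv[4]);w=float(sys.argv[5]) if len(sys.argv)>5 else 4.95
h=.125;t=np.arange(n+1)*h;k=w*w/9.81
def dv(s):
    v=np.diff(np.r_[0,s])/h;return np.diff(np.r_[0,v,0])   # jumps at t_0..t_n
def traj(s,tt):
    d=dv(s);d_t=np.clip(tt[:,None]-t,0,None)
    return th*np.cos(w*tt)+om/w*np.sin(w*tt)+(np.sin(w*d_t)*d).sum(1)*k/w
def term(s):
    d=dv(s);e=t[-1]-t
    return np.r_[traj(s,t[-1:]),-th*np.sin(w*t[-1])+om/w*np.cos(w*t[-1])+(np.cos(w*e)*d).sum()*k/w,s[-1]-ds]
E=lambda s:(dv(s)**2).sum()
r=minimize(E,np.linspace(0,ds,n+1)[1:],constraints={"type":"eq","fun":term},method="SLSQP",options={"maxiter":500,"ftol":1e-9})
s=r.x;tt=np.linspace(0,t[-1],200);x=traj(s,tt)
print(r.success,"s cm",(s*100).round(2).tolist(),"vmax %.3f"%abs(np.diff(np.r_[0,s])/h).max(),"th range",x.min().round(3),x.max().round(3))
for a in range(0,n,5):
    b=s[a-1] if a else 0
    print("; ".join("%.2f %.2f 0 0"%(-10.19*(q-b),-99.48*(q-b)) for q in s[a:a+5]))
E
python3 plan.py -.154 .59 20 10; python3 plan.py -.154 .59 20 15
```

```text
True s cm [2.22, 4.74, 6.4, 6.95, 7.0, 7.56, 9.46, 12.85, 16.91, 20.0] vmax 0.325 th range -0.154 0.236
-0.23 -2.20 0 0; -0.48 -4.72 0 0; -0.65 -6.37 0 0; -0.71 -6.91 0 0; -0.71 -6.97 0 0
-0.06 -0.56 0 0; -0.25 -2.45 0 0; -0.60 -5.82 0 0; -1.01 -9.86 0 0; -1.32 -12.93 0 0
True s cm [0.2, 0.31, 0.26, 0.26, 0.64, 1.75, 3.77, 6.61, 9.95, 13.31, 16.2, 18.29, 19.48, 19.94, 20.0] vmax 0.269 th range -0.154 0.192
-0.02 -0.20 0 0; -0.03 -0.30 0 0; -0.03 -0.26 0 0; -0.03 -0.25 0 0; -0.07 -0.64 0 0
-0.11 -1.11 0 0; -0.32 -3.11 0 0; -0.61 -5.93 0 0; -0.95 -9.26 0 0; -1.29 -12.60 0 0
-0.29 -2.88 0 0; -0.51 -4.96 0 0; -0.63 -6.14 0 0; -0.68 -6.60 0 0; -0.68 -6.66 0 0
```

Request:
{"fn": "play_rows", "kwargs": {"increments": "-0.02 -0.2 0 0; -0.03 -0.3 0 0; -0.03 -0.26 0 0; -0.03 -0.25 0 0; -0.07 -0.64 0 0"}}

```text
clock: 7.9
tool_pos: [0.5568, -0.0038, 0.4825]
orientation: [3.141, 0.001, 3.039]
wrist_force: [-0.3, 1.2, 5.0]
opening: 0.0293
finger_force: 61.9
```

Request:
{"fn": "play_rows", "kwargs": {"increments": "-0.11 -1.11 0 0; -0.32 -3.11 0 0; -0.61 -5.93 0 0; -0.95 -9.26 0 0; -1.29 -12.6 0 0"}}

```text
clock: 8.52
tool_pos: [0.5437, -0.1306, 0.4825]
orientation: [3.141, 0.001, 3.039]
wrist_force: [2.4, 3.1, 4.5]
opening: 0.0292
finger_force: 61.9
```

Request:
{"fn": "play_rows", "kwargs": {"increments": "-0.29 -2.88 0 0; -0.51 -4.96 0 0; -0.63 -6.14 0 0; -0.68 -6.6 0 0; -0.68 -6.66 0 0"}}

```text
clock: 9.15
tool_pos: [0.537, -0.1971, 0.4826]
orientation: [-3.141, 0.001, 3.039]
wrist_force: [1.1, 0.8, 5.5]
opening: 0.0289
finger_force: 61.8
```

```bash
python3 meas.py 27 pics/m2.png
```

```text
areas 426 408 431 J [ -4.5 -44.8] series [-0.239, -0.236, -0.235, -0.231, -0.23, -0.23, -0.225, -0.225, -0.222, -0.222, -0.224, -0.224, -0.222, -0.224, -0.226, -0.228, -0.231, -0.237, -0.236, -0.238, -0.238, -0.242, -0.24, -0.239, -0.238, -0.239, -0.238]
amp 0.009 off -0.231 w 5.040 res 0.0012
now clock 10.500 th -0.003 om 0.043 s 0.3511 tool [ 0.537  -0.197   0.4826] force 61.78644061088562
```

View pics/m2.png

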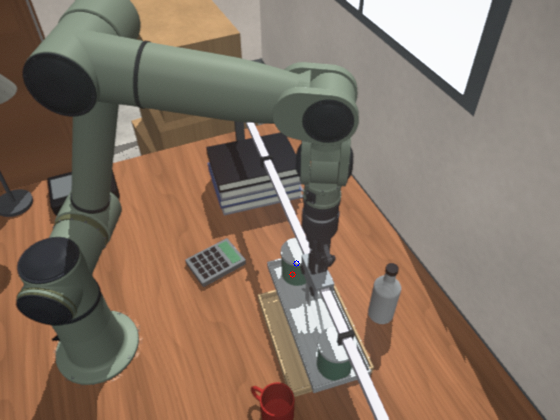

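Request:
{"fn": "play_rows", "kwargs": {"increments": "0 0 0 0; 0 0 0 0; 0 0 0 0; 0 0 0 0; 0 0 0 0"}}

```text
clock: 11.12
tool_pos: [0.537, -0.1969, 0.4826]
orientation: [-3.14, 0.001, 3.039]
wrist_force: [-0.4, -1.1, 5.6]
opening: 0.0292
finger_force: 61.8
```

Request:
{"fn": "play_rows", "kwargs": {"increments": "0 0 0 0; 0 0 0 0; 0 0 0 0; 0 0 0 0; 0 0 0 0"}}

```text
clock: 11.75
tool_pos: [0.537, -0.1969, 0.4825]
orientation: [-3.14, 0.001, 3.039]
wrist_force: [0.6, -1.7, 5.1]
opening: 0.0294
finger_force: 61.8
```

Request:
{"fn": "play_rows", "kwargs": {"increments": "0 0 0 0; 0 0 0 0; 0 0 0 0; 0 0 0 0; 0 0 0 0"}}

```text
clock: 12.38
tool_pos: [0.537, -0.197, 0.4825]
orientation: [-3.14, 0.001, 3.039]
wrist_force: [0.6, -2.0, 4.6]
opening: 0.0291
finger_force: 61.8
```

Request:
{"fn": "play_rows", "kwargs": {"increments": "0 0 0 0; 0 0 0 0; 0 0 0 0; 0 0 0 0; 0 0 0 0"}}

```text
clock: 13.0
tool_pos: [0.537, -0.197, 0.4825]
orientation: [-3.14, 0.001, 3.039]
wrist_force: [0.7, -2.2, 4.7]
opening: 0.0291
finger_force: 61.8
```

Request:
{"fn": "play_rows", "kwargs": {"increments": "0 0 0 0; 0 0 0 0; 0 0 0 0; 0 0 0 0; 0 0 0 0", "claw": 8.5}}

```text
clock: 13.62
tool_pos: [0.5371, -0.1961, 0.482]
orientation: [-3.142, -0.0, 3.039]
wrist_force: [0.3, -0.1, 0.6]
opening: 0.0849
finger_force: 0.0
```

Request:
{"fn": "play_rows", "kwargs": {"increments": "0 0 1 0; 0 0 2.5 0; 0 0 5 0; 0 0 7 0; 0 0 8 0"}}

```text
clock: 14.25
tool_pos: [0.5372, -0.1961, 0.5643]
orientation: [-3.14, 0.003, 3.039]
wrist_force: [0.3, -0.1, -0.3]
opening: 0.0852
finger_force: 0.0
```

```bash
python3 meas.py 26 pics/m3.png; python3 - <<'E'
from h import *
cv2.imwrite("pics/top3.png",robot.get_image("top")[:,:,::-1])
E
```

```text
areas 427 396 427 J [ -4.5 -44.8] series [-0.243, -0.245, -0.243, -0.243, -0.24, -0.238, -0.236, -0.231, -0.234, -0.234, -0.231, -0.23, -0.234, -0.234, -0.234, -0.235, -0.236, -0.24, -0.24, -0.24, -0.242, -0.244, -0.245, -0.245, -0.248, -0.244]
amp 0.007 off -0.239 w 4.926 res 0.0013
now clock 15.550 th -0.006 om 0.018 s 0.3502 tool [ 0.5371 -0.1961  0.562 ] force 0.0
```

View pics/top3.png

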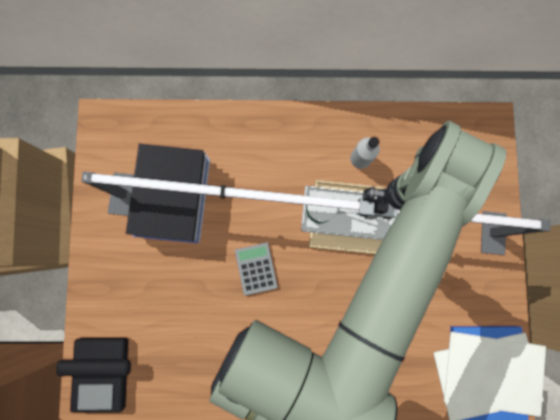

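```bash
python3 - <<'E'
from h import *
print(ray("top",[(303,210)],.12)); print(robot.hand_in())
E
```

```text
[[ 0.54931499 -0.00794177  0.12      ]]
the job is handed in; nothing more can be done
None
```

The tray is drawn off the ledgers and the trolley is let go; by camera and arm readings it hangs within a few millimetres of the receiving tray's middle with about 0.01 rad of swing, and the job is handed in (no verdict was returned).

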